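# Half-turn and stack a book tote on a full one

## Task

Stack the tote that stands with its handle up on top of the tote full of books. Set down the same way round as the full one it would sink inside on to the books, so lift it by its handle, turn it half a turn and settle it gently, feeling for the place, until all four feet have dropped into the pockets in the lower tote's rim and it stands level; then let go. Do not press hard, push the full tote out of its place, touch its books, tip the upper tote or disturb the things around.

Things in the scene. Friction and masses are not known exactly. Their poses are not given: they have to be found in the camera images.
- upper_mid (a point): the tote to be moved: grey plastic, open, rim 268 (x) by 200 mm (y), 92 mm high, tapering to 228 x 140 mm below; 0.6 to 0.95 kg with handle and book. Same model as the full one. Point: its centre, 46 mm above its underside. x: along its length to the label-holder end, z up. Starts the same way round as the full tote, within 0.5 rad
- upper_foot (a point): underside centre of one of the moved tote's four feet (24 mm along x; in y from 68 to 86 mm off the centre line, both sides), the flat lower ends of the hollow ribs on its long sides, smooth and slippery on the rim. Feet lie 95 mm from the centre towards the label end and 45 mm towards the other end. This one: label end, +y side, at x 95, y 77 mm
- upper_label (a point): the label holder on the +x end of the moved tote, 120 mm from its centre, 41 mm above its underside; shows which way round it is
- grip (a point): middle of the round black grip (22 mm thick, 110 mm long, along the tote's x) of the moved tote's wire handle, which starts upright, leaning up to 0.08 rad to either side (y). The bare wire goes on 92 mm beyond each end of the grip, then down to the pivots
- handle: that handle; origin midway on its pivot axis, which runs along the tote's x, 80 mm above the tote's underside, 108 mm from the grip; own z points to the grip. It swings on the pivots with slight friction and stays where left; carried, the tote hangs from it level within about 0.1 rad. The pivots are loose: the tote shifts up to 6 mm either way along x on the handle while carried
- lower_rim (a point): the full tote, same model, its handle folded down along one side, loose on the table. Point: centre of its rim's top face, 92 mm above its underside; x along its length to its label-holder end, z up. The rim is 23 mm wide on the long sides (77 to 100 mm off the centre line). Seated on it, the upper tote has its underside 5 mm below the rim top, so upper_mid is 41 mm above this point
- lower_pocket (a point): floor centre of one of four stacking pockets in the long sides of the full tote's rim: 27 mm long (x), 5 mm deep, open to the inside, closed outward by a lip 88 mm off the centre line; 45 mm from the centre towards the label end, 95 mm towards the other. They take the feet of a tote turned half round, with 1.5 mm play each way along x and 2 across. This one: plain end, -y side, at x -95, y -83 mm
- stock: the pile of three books lying in the full tote, about 178 x 111 mm, its top 27 mm below the rim; origin under its centre
- paperback_mid (a point): centre of the green paperback, 150 x 112 x 20 mm, lying loose in the tote to be moved
- tumbler: bystander: a clear tumbler, 68 mm across, 85 mm high, origin under its centre
- jar: bystander: a small amber jar with a lid, 60 mm across, 75 mm high, origin under its centre
- notebook: bystander: a black notebook lying flat, 140 x 90 x 14 mm, origin under its centre
Not all that is in view belongs to the job. There is more than one size of the part that bears paperback_mid; the job needs the smallest.

How it is judged (in metres and radians):
On the way:
1. the upper tote has been lifted clear of the table (height (world z) of upper_mid above 0.08 m), for 0.2 s.
At the end, for the whole second after the job is handed in: Upper tote turned half round on the lower, all feet in the rim pockets: centres within 4 mm (x, y), 41 +-2 mm above the rim point, square within 0.04 rad, level within 0.02 rad; paperback flat inside; lower tote within 20 mm of its start; books untouched (x of upper_mid in the frame of lower_rim between -0.004 and 0.004 m and y of upper_mid in the frame of lower_rim between -0.004 and 0.004 m and z of upper_mid in the frame of lower_rim between 0.039 and 0.043 m and x of upper_label in the frame of lower_rim below -0.1 m and angle between the x axis of upper_mid and the x axis of lower_rim, either way round below 0.04 rad and angle between upper_mid's own z axis and vertical below 0.02 rad and distance of lower_rim from where it was at the start of the episode below 0.02 m and distance between paperback_mid and upper_mid below 0.08 m and z of paperback_mid in the frame of upper_mid between -0.043 and -0.019 m).
It fails at once if the upper tote pressed or knocked against the lower with more than 40 N (contact force between upper and lower above 40 N).
It fails at once if the lower tote pushed more than 20 mm from its place (distance of lower_rim from where it was at the start of the episode above 0.02 m).
It fails at once if the books in the lower tote touched by the upper tote or the robot (contact force between any of upper, the arm, the fingers and stock above 1 N).
It fails at once if the upper tote tipped by more than 0.5 rad (angle between upper_mid's own z axis and vertical above 0.5 rad).
It fails at once if the tumbler, jar or notebook moved more than 30 mm (distance of any of tumbler, jar, notebook from where it was at the start of the episode above 0.03 m).
It also fails if it takes over 54 s, if anything falls off the work surface, if the arm or the gripper's body presses on something with over 40 N, if the wrist force passes 120 N, or if a joint passes its speed limit or range.

## Robot

A 7-joint arm with a two-finger parallel gripper is mounted at the origin on the work surface. World frame = base frame: x ahead of the robot, y to its left, z up, the work surface at z = 0. Lengths are in m, angles in degrees, forces in N, time in s.
With the tool pointing down it reaches from about 0.35 to 0.9 m from the base axis. Payload 7.2 kg.
Tool frame: the origin (TCP) lies midway between the tips of the shut fingers; the grasp point (between the pads) lies 19 mm behind it; z points along the fingers, x is the direction in which the jaws open and shut, and the axes are right-handed (so a half turn about z gives the same grasp; the last joint's range is limited). The gripper opens to 88 mm and grips with 3 to 60 N. Pads are 20 mm wide; open, the fingers measure 115 mm over their backs; the gripper's body (75 mm by 178 mm) begins 61 mm behind the grasp point.
Start: joints at [-76.272, 23.554, -0.728, 91.456, 0.321, 64.991, -4.71], TCP at [0.189, 0.596, 0.223] pointing down, gripper open.
Joint ranges: [-169.25, 169.25], [-16.82, 113.86], [-84.01, 82.57], [7.8, 145.47], [-59.2, 239.2], [7.22, 106.19], [-163.78, 163.78]. Speed limits (degrees/s): [136.94, 136.94, 172.46, 172.46, 180, 180, 180].

## Interface

Orientations are given as [roll, pitch, yaw] about the fixed x, y, z axes, in that order (R = Rz(yaw) Ry(pitch) Rx(roll)).
In Python, from plant import status, vision, ticket gives the robot as it stands.
- The arm moves only by the shell command python3 -m jog 'ROWS' [FORCE]. ROWS is JSON, a list that holds one entry, the list of rows, each a list of 7 numbers: the turn, a rotation vector about the tool's x, y, z in degrees, then the shift along the tool's x, y, z in m, then the opening, from -1 (shut) to 1 (fully open). In form: [[[wx, wy, wz, dx, dy, dz, fingers], ...]]. A call has 1 to 8 rows; each row is the pose to reach, as a shift and turn from the pose commanded when the call began, along the tool's axes at that moment; what a row does not reach only later rows make up. A row lasts 1/8 s, in which the tool goes at most 62.5 mm and 10.7 degrees, less where a joint would pass 70% of its speed; a pose out of reach is approached as far as the arm can. A call with a gripper value outside its range is refused whole. The fingers move at their own pace and stop on an object; FORCE is the grip in N (left out, the last holds). Time passes only in rows, so rows that repeat a pose let the fingers close. It gives the time, the measured TCP pose, the force and the opening at its end, in the units of the state.
- status.read_state(): the state, without advancing time (a new reading comes with each control period).
- vision.get_image(name): name is "side" or "top" or "wrist"; returns the picture (400x640x3 uint8, red, green, blue); there is no depth.
- vision.camera_model(name): a dict with "intrinsics" (3x3 intrinsics, pixels), "distortion" ([k1, k2, p1, p2, k3] as OpenCV has them; the pictures are not rectified), "T" (4x4, takes a point from camera to world coordinates). Camera axes: x right, y up, looking along -z (the intrinsics and any distortion apply to the point x, -y, -z); pixel columns grow to the right and rows downward; lengths in m; the calibration is good to about 2 mm. A picture is of the moment at which its call begins: read the wrist's pose just before it. camera_model takes no time and is no camera call; for the wrist camera it gives the pose at the moment of the call.
- ticket.sign_off(): hands the job in, once; it reports no verdict.
The state is a dict: "t": time; "joint_positions": joint angles; "joint_vel": joint speeds; "joint_torque": joint torques, N m; "position": TCP position; "tool_rot": TCP orientation; "wrist_force": force on the tool from outside, world axes, zero at the start; "torque": the same for the moment, N m; "width": finger opening in m.
Only numpy, scipy, OpenCV 4.12 (cv2) and the standard library are available. Lean on these libraries where they do the work, as an engineer would, in place of code of your own. Each camera call takes 0.05 s, during which the arm holds its last target.

## Working session

There is one attempt and no reset: what is moved stays moved. The work goes in short steps, Python scripts to look and compute and a shell command to move; the robot and the scene stay as the last step left them, time stands still between calls to the robot, and variables do not carry over. Pictures are saved under pics/ and viewed, and the job is handed in when it is done.

```bash
ls; mkdir -p pics; python3 - <<'E'
from plant import status,vision
import cv2,json
print(status.read_state())
for n in ["side","top","wrist"]:
    im=vision.get_image(n); cv2.imwrite(f"pics/{n}0.png",im[:,:,::-1])
    m=vision.camera_model(n); print(n,m)
E
```

```text
pics
{'t': 0.0, 'joint_positions': array([-76.27440625,  23.59907591,  -0.72795702,  91.50307935,
         0.32298327,  64.99009986,  -4.70963079]), 'joint_vel': array([-0.02518289, -0.08281439, -0.1127413 ,  0.04958297, -0.0133685 ,
        0.10284344, -0.07033017]), 'joint_torque': array([-3.49843203e-04, -5.87969077e+01,  6.41521029e-01, -2.91058266e+01,
       -5.38449548e-02,  1.88067782e-02,  1.50572828e-04]), 'position': array([0.18923066, 0.59514371, 0.22182629]), 'tool_rot': array([1.79991533e+02, 8.98195504e-02, 7.23688622e+01]), 'wrist_force': array([-0.39819394, -0.35474828,  1.39308255]), 'torque': array([ 0.01539556, -0.03709562,  0.00706043]), 'width': 0.08741301735188967}
side {'intrinsics': array([[448.01760155,   0.        , 320.82090773],
       [  0.        , 448.01760155, 194.97648036],
       [  0.        ,   0.        ,   1.        ]]), 'distortion': array([-0.03000104,  0.        ,  0.        ,  0.        ,  0.        ]), 'T': array([[ 0.8553049 ,  0.33240031, -0.3974463 ,  0.01280794],
       [-0.51787049,  0.5724875 , -0.6356636 , -0.82356501],
       [ 0.01
[... 433 characters left out ...]
072],
       [-0.99990785,  0.00957293,  0.00962573, -0.01283147],
       [ 0.01109702,  0.1679278 ,  0.98573684,  1.44823172],
       [ 0.        ,  0.        ,  0.        ,  1.        ]])}
wrist {'intrinsics': array([[341.80811826,   0.        , 318.59721477],
       [  0.        , 341.80811826, 193.50665711],
       [  0.        ,   0.        ,   1.        ]]), 'distortion': array([-0.0662799,  0.       ,  0.       ,  0.       ,  0.       ]), 'T': array([[ 0.30315501, -0.91309013, -0.27269662,  0.11485268],
       [ 0.9529403 ,  0.29007244,  0.08810649,  0.61934216],
       [-0.00134739, -0.28657352,  0.95805731,  0.38442791],
       [ 0.        ,  0.        ,  0.        ,  1.        ]])}
```

View pics/top0.png

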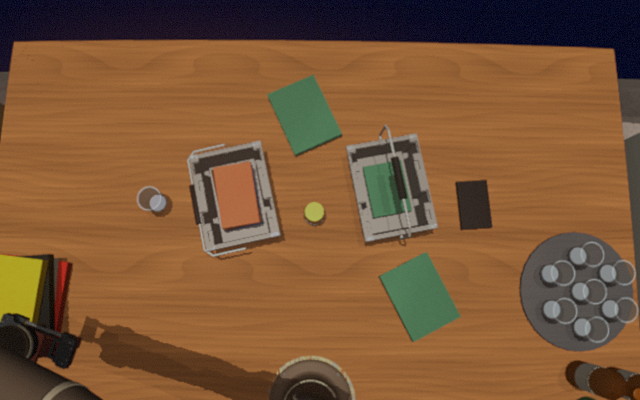

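View pics/side0.png

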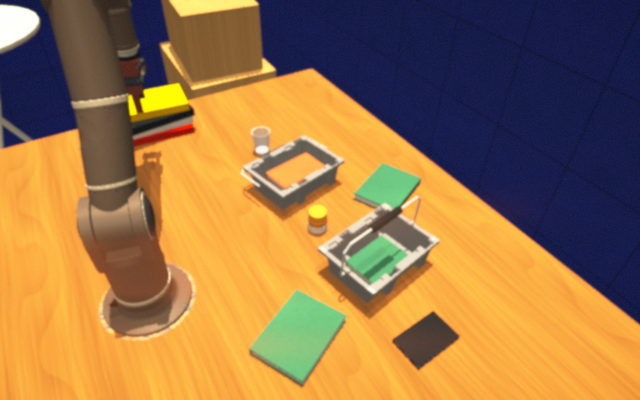

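View pics/wrist0.png

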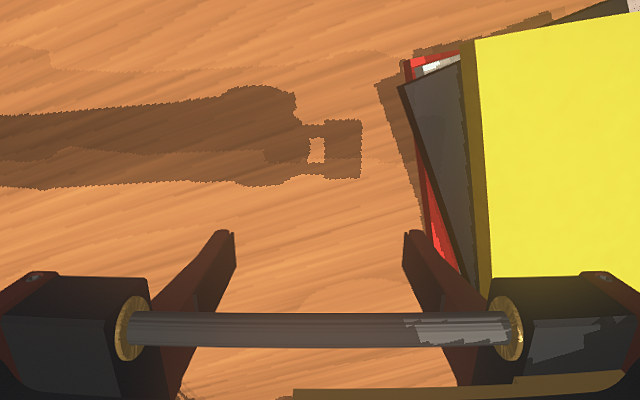

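```bash
python3 - <<'E'
import cv2
t=cv2.imread("pics/top0.png")
a=cv2.resize(t[125:262,180:290],None,fx=3.6,fy=3.6,interpolation=cv2.INTER_CUBIC)
b=cv2.resize(t[118:255,335:445],None,fx=3.6,fy=3.6,interpolation=cv2.INTER_CUBIC)
cv2.imwrite("pics/topcrop.png",cv2.hconcat([a,b]))
s=cv2.imread("pics/side0.png")
cv2.imwrite("pics/sidecrop.png",cv2.resize(s[120:310,230:450],None,fx=3.1,fy=3.1,interpolation=cv2.INTER_CUBIC))
E
```

```text
(no output)
```

View pics/topcrop.png

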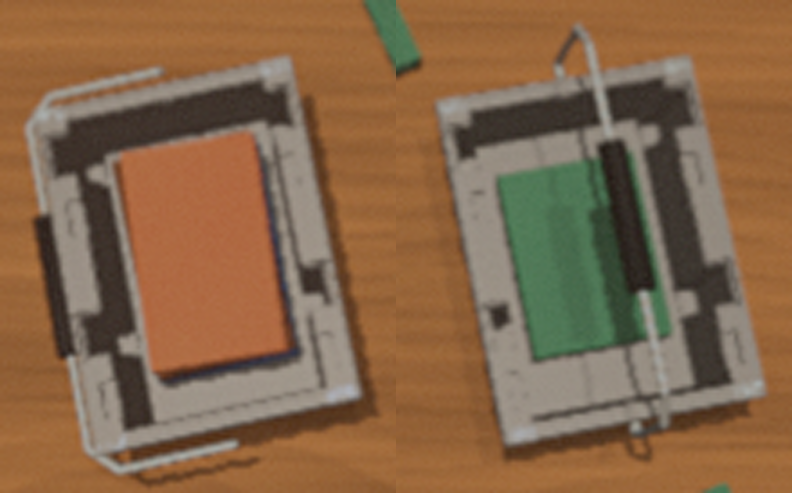

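View pics/sidecrop.png

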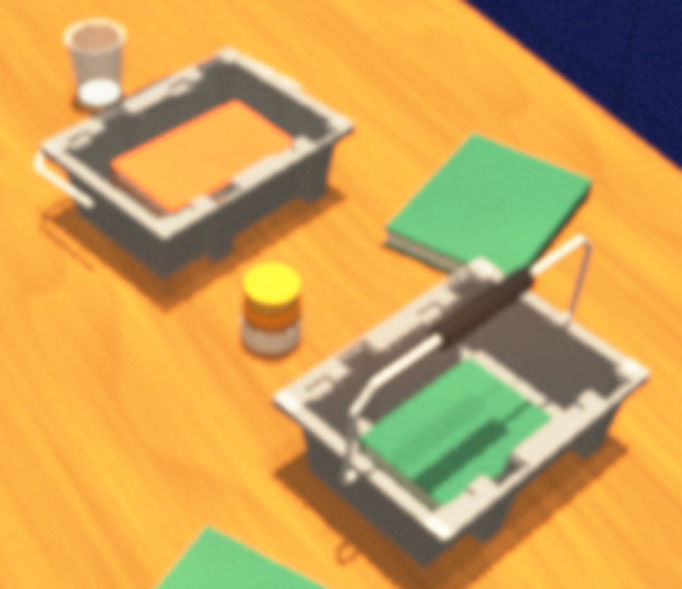

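```bash
cat > h.py <<'E'
import numpy as np,cv2
from plant import status,vision
from scipy.spatial.transform import Rotation as Rn
def ray(m,px):
    px=np.array(px,float).reshape(-1,1,2)
    u=cv2.undistortPoints(px,m["intrinsics"],m["distortion"])[:,0]
    d=np.c_[u[:,0],-u[:,1],-np.ones(len(u))]@m["T"][:3,:3].T
    return m["T"][:3,3],d
def onz(m,px,z):
    o,d=ray(m,px); return o+d*((z-o[2])/d[:,2])[:,None]
def proj(m,P):
    P=np.atleast_2d(P).astype(float); T=m["T"]; c=(P-T[:3,3])@T[:3,:3]
    q=np.c_[c[:,0],-c[:,1],-c[:,2]]
    return cv2.projectPoints(q,np.zeros(3),np.zeros(3),m["intrinsics"],m["distortion"])[0][:,0]
def tri(m1,p1,m2,p2):
    o1,d1=ray(m1,p1);o2,d2=ray(m2,p2);d1=d1[0];d2=d2[0]
    A=np.c_[d1,-d2];s=np.linalg.lstsq(A,o2-o1,rcond=None)[0]
    a=o1+s[0]*d1;b=o2+s[1]*d2
    return (a+b)/2,np.linalg.norm(a-b)
def grab(n,name):
    m=vision.camera_model(n); im=vision.get_image(n)[:,:,::-1].copy(); cv2.imwrite("pics/"+name,im)
    np.savez("pics/"+name[:-4]+".npz",**m); return m,im
def load(name): return dict(np.load("pics/"+name+".npz"))
E
python3 - <<'E'
from h import *
m=vision.camera_model("top"); s=vision.camera_model("side")
for n,c,off in [("low",[(40,120),(290,58),(358,395),(100,445)],(180,125)),("up",[(437-396,100),(690-396,58),(762-396,390),(507-396,443)],(335,118))]:
    p=np.array(c)/3.6+off-0.36
    W=onz(m,p,0.092); print(n,W.round(3).tolist(),W.mean(0).round(3))
    for i in range(4):
        d=W[(i+1)%4]-W[i]; print(np.linalg.norm(d).round(3),np.degrees(np.arctan2(d[1],d[0])).round(1))
# grip ends: top crop (610,142),(643,292); side crop (530,280),(445,335)
f=lambda p,o,k:np.array(p)/k+o-0.36
for a,b in [((610-396,142),(528,282)),((643-396,292),(445,333))]:
    print(tri(m,f(a,(335,118),3.6),s,f(b,(230,120),3.1)))
E
```

```text
low [[0.655, 0.335, 0.092], [0.706, 0.146, 0.092], [0.448, 0.088, 0.092], [0.409, 0.278, 0.092]] [0.554 0.212 0.092]
0.196 -75.1
0.264 -167.4
0.194 101.6
0.253 13.1
up [[0.695, -0.091, 0.092], [0.731, -0.286, 0.092], [0.474, -0.335, 0.092], [0.433, -0.143, 0.092]] [ 0.583 -0.214  0.092]
0.199 -79.6
0.261 -169.4
0.196 102.1
0.267 11.2
(array([ 0.64131157, -0.20955194,  0.18184975]), np.float64(0.0010708312762434957))
(array([ 0.53404428, -0.23061084,  0.1934973 ]), np.float64(0.007306641575318437))
```

```bash
cat >> h.py <<'E'
def delta(p,yaw,roll=180,pitch=0,ref=None):
    """shift in tool axes and rotvec (deg) from the measured pose to target pose"""
    st=status.read_state(); R0=Rn.from_euler("xyz",st["tool_rot"],degrees=True)
    R1=Rn.from_euler("xyz",[roll,pitch,yaw],degrees=True)
    return (R0.inv()*R1).as_rotvec(degrees=True).round(2).tolist(),R0.inv().apply(np.array(p)-st["position"]).round(4).tolist()
E
python3 - <<'E'
from h import *
print(delta([.573,.136,.42],13))
E
```

```text
([0.04, 0.06, 59.36], [-0.3217, 0.5049, -0.1976])
```

```bash
python3 -m jog '[[[0,0,10,0,0,-0.06,1],[0,0,20,-0.03,0.05,-0.1,1],[0,0,30,-0.07,0.1,-0.14,1],[0,0,40,-0.1,0.15,-0.17,1],[0,0,50,-0.13,0.2,-0.197,1],[0,0,59.4,-0.16,0.25,-0.197,1],[0,0,59.4,-0.19,0.3,-0.197,1],[0,0,59.4,-0.22,0.35,-0.197,1]]]'; python3 - <<'E'
from h import *
print(delta([.573,.136,.42],13))
E
```

```text
t: 1.15
position: [0.4498, 0.2867, 0.4199]
tool_rot: [-180.0, -0.0, 13.0]
wrist_force: [0.7, 0.2, -0.3]
width: 0.0879
([-0.03, -0.03, -0.02], [0.0862, 0.1746, -0.0002])
```

```bash
python3 -m jog '[[[0,0,0,0.025,0.05,0,1],[0,0,0,0.05,0.1,0,1],[0,0,0,0.075,0.15,0,1],[0,0,0,0.086,0.175,0,1],[0,0,0,0.086,0.175,0,1]]]'; python3 - <<'E'
from h import *
grab("wrist","low1.png"); print(status.read_state()["joint_positions"].round(1))
E
```

```text
t: 1.78
position: [0.5727, 0.1347, 0.4191]
tool_rot: [179.9, 0.0, 12.7]
wrist_force: [0.9, 0.2, -0.3]
width: 0.0882
[-40.4  15.1  29.7  79.8  -7.4  87.1   1.7]
```

View pics/low1.png

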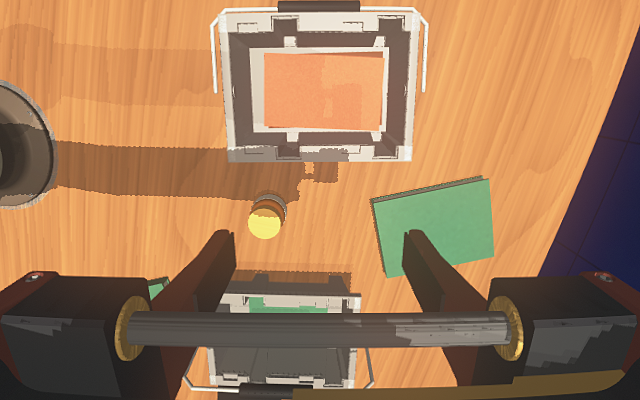

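```bash
python3 - <<'E'
import cv2
t=cv2.imread("pics/low1.png")
cv2.imwrite("pics/low1c.png",cv2.resize(t[0:170,205:435],None,fx=3.4,fy=3.4,interpolation=cv2.INTER_CUBIC))
E
```

```text
(no output)
```

View pics/low1c.png

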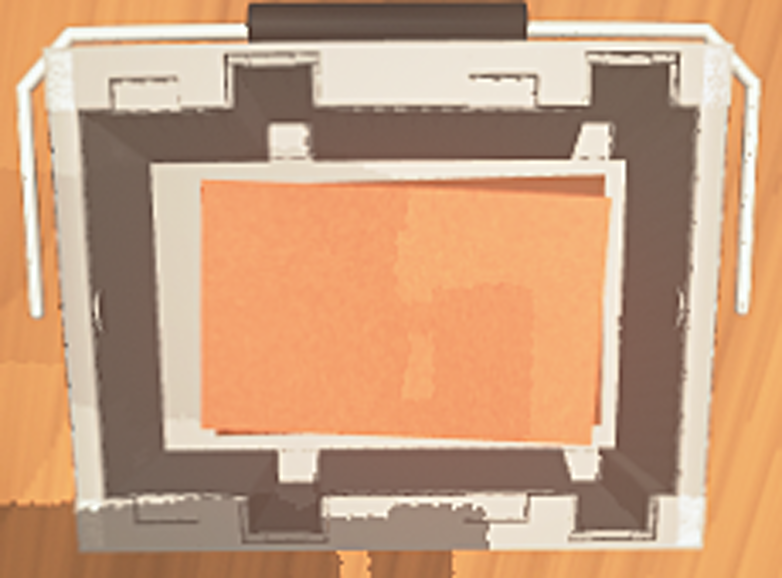

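```bash
cat >> h.py <<'E'
def edge(sat,a,b,n=60,thr=None):
    """first crossing along a->b (low to high), subpixel"""
    t=np.linspace(0,1,n); P=np.array(a)+(np.array(b)-np.array(a))*t[:,None]
    v=cv2.remap(sat,P[:,0].astype(np.float32)[None],P[:,1].astype(np.float32)[None],cv2.INTER_LINEAR)[0]
    th=thr
    for i in range(1,n):
        if v[i]>=th>v[i-1]:
            f=(th-v[i-1])/(v[i]-v[i-1]); return P[i-1]+(P[i]-P[i-1])*f
    return None
def fitline(pts):
    from scipy.stats import theilslopes
    pts=np.array(pts); vx,vy,x0,y0=cv2.fitLine(pts.astype(np.float32),cv2.DIST_HUBER,0,0.3,0.01).ravel()
    d=np.array([vx,vy]);p=np.array([x0,y0]); r=(pts-p)@np.array([-vy,vx]); return p,d,np.abs(r).max()
E
python3 - <<'E'
from h import *
im=cv2.imread("pics/low1.png"); m=load("low1")
sat=cv2.cvtColor(im,cv2.COLOR_BGR2HSV)[:,:,1].astype(np.float32)
c=lambda x,y:(x/3.4+205-.35,y/3.4-.35)
L={}
L['top(+y)']=[edge(sat,c(x,65),c(x,38),40,70) for x in list(range(350,460,10))+list(range(100,225,12))]
L['bot(-y)']=[edge(sat,c(x,540),c(x,570),40,70) for x in range(100,690,15)]
L['left']=[edge(sat,c(70+ (y-100)*.055,y),c(30+(y-100)*.055,y),60,70) for y in range(340,540,10)]
L['right']=[edge(sat,c(715-(y-100)*.05,y),c(750-(y-100)*.05,y),60,70) for y in range(340,540,10)]
W={}
for k,v in L.items():
    v=[q for q in v if q is not None]
    w=onz(m,v,0.092)[:,:2]; W[k]=fitline(w); print(k,len(v),W[k][0].round(4),np.degrees(np.arctan2(W[k][1][1],W[k][1][0])).round(2),W[k][2].round(4))
E
```

```text
top(+y) 13 [0.4587 0.2938] 13.72 0.0006
bot(-y) 40 [0.5753 0.1157] 12.92 0.0006
left 20 [0.4376 0.1331] -77.12 0.0005
right 20 [0.6971 0.1929] -76.35 0.0005
```

```bash
python3 - <<'E'
from h import *
m=load("low1")
yaw=np.radians(13.1); ex=np.array([np.cos(yaw),np.sin(yaw)]);ey=np.array([-ex[1],ex[0]])
P=dict(t=[.4587,.2938],b=[.5753,.1157],l=[.4376,.1331],r=[.6971,.1929])
P={k:np.array(v) for k,v in P.items()}
x=[P['l']@ex,P['r']@ex];y=[P['b']@ey,P['t']@ey]
print("len",x[1]-x[0],"wid",y[1]-y[0]); c=ex*np.mean(x)+ey*np.mean(y); print(c)
# rib holes & pocket points in crop -> tote frame
cr=lambda x,y:(x/3.4+205-.35,y/3.4-.35)
pts=[cr(*q) for q in [(112,77),(178,77),(470,75),(535,75),(137,521),(198,521),(468,521),(528,521),(232,57),(318,57),(592,57),(678,57),(245,540),(323,540),(573,538),(652,538)]]
w=onz(m,pts,0.092)[:,:2]-c
print(np.c_[w@ex,w@ey].round(4))
E
```

```text
len 0.26630051169363794 wid 0.19989266221953642
[0.55554704 0.21372018]
[[-0.1072  0.0883]
 [-0.0813  0.0878]
 [ 0.0321  0.0873]
 [ 0.0574  0.0872]
 [-0.1079 -0.087 ]
 [-0.0818 -0.0872]
 [ 0.0331 -0.0881]
 [ 0.0587 -0.0882]
 [-0.06    0.0947]
 [-0.0267  0.0942]
 [ 0.0794  0.0938]
 [ 0.1129  0.0941]
 [-0.0621 -0.0956]
 [-0.0287 -0.0959]
 [ 0.0781 -0.0956]
 [ 0.1121 -0.0958]]
```

```bash
python3 -m jog '[[[0,0,0,0,0.05,0,1],[0,0,0,-0.01,0.1,0,1],[0,0,0,-0.02,0.15,0,1],[0,0,0,-0.03,0.2,0,1],[0,0,0,-0.04,0.25,0,1],[0,0,0,-0.05,0.3,0,1],[0,0,1,-0.06,0.35,0,1],[0,0,1.7,-0.07,0.4,0,1]]]'; python3 -m jog '[[[0,0,0,0,0.018,0,1],[0,0,0,0,0.018,0,1]]]';python3 - <<'E'
from h import *
grab("wrist","up1.png"); print(status.read_state()["joint_positions"].round(1))
t=cv2.imread("pics/up1.png")
cv2.imwrite("pics/up1c.png",cv2.resize(t[0:200,185:445],None,fx=3,fy=3,interpolation=cv2.INTER_CUBIC))
E
```

```text
t: 2.82
position: [0.5941, -0.2674, 0.4195]
tool_rot: [-179.9, -0.0, 11.4]
wrist_force: [0.7, 0.5, 0.7]
width: 0.0879
t: 3.08
position: [0.5973, -0.2853, 0.419]
tool_rot: [-179.9, 0.0, 11.3]
wrist_force: [-0.3, 0.4, 0.3]
width: 0.088
[ -2.4  25.5  39.   68.7 -15.8  91.   44.9]
```

View pics/up1c.png

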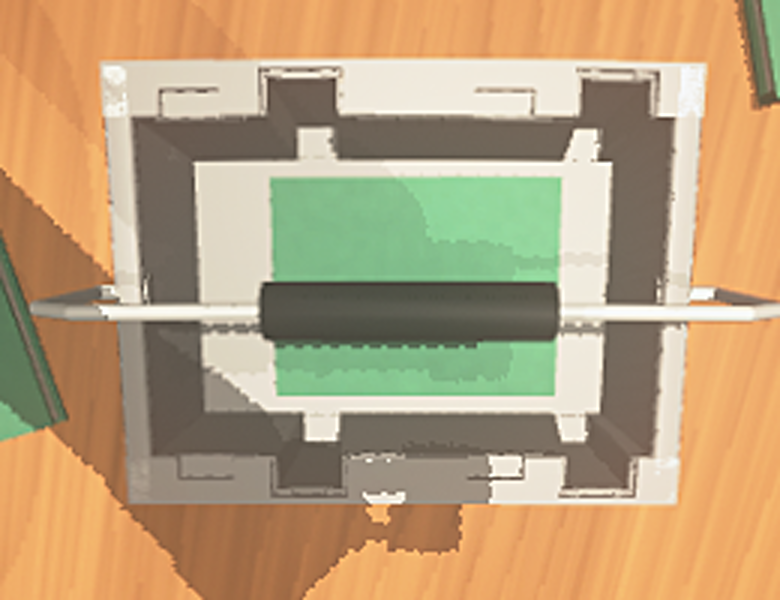

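```bash
python3 - <<'E'
from h import *
im=cv2.imread("pics/up1.png"); m=load("up1")
sat=cv2.cvtColor(im,cv2.COLOR_BGR2HSV)[:,:,1].astype(np.float32)
c=lambda x,y:(x/3+185-.33,y/3-.33)
yaw=np.radians(11.3)
L={}
L['t']=[edge(sat,c(x,75),c(x,45),40,80) for x in range(120,690,15)]
L['b']=[edge(sat,c(x,495),c(x,525),40,80) for x in range(140,350,10)]
L['l']=[edge(sat,c(110+ (y-100)*.068,y),c(80+(y-100)*.068,y),60,80) for y in list(range(80,270,10))]
L['r']=[edge(sat,c(700-(y-100)*.068,y),c(725-(y-100)*.068,y),60,80) for y in list(range(80,270,10))+list(range(330,490,10))]
W={}
for k,v in L.items():
    v=[q for q in v if q is not None]
    w=onz(m,v,0.092)[:,:2]; W[k]=fitline(w); print(k,len(v),W[k][0].round(4),np.degrees(np.arctan2(W[k][1][1],W[k][1][0])).round(2),W[k][2].round(4))
yaw=np.radians(11.2); ex=np.array([np.cos(yaw),np.sin(yaw)]);ey=np.array([-ex[1],ex[0]])
x=[W['l'][0]@ex,W['r'][0]@ex];y=[W['b'][0]@ey,W['t'][0]@ey]
print("len",x[1]-x[0],"wid",y[1]-y[0]); ce=ex*np.mean(x)+ey*np.mean(y); print(ce)
g=onz(m,[c(261,312),c(558,312),c(261,283),c(261,342)],.187)
print(g, g[:2].mean(0), np.linalg.norm(g[0]-g[1]),np.degrees(np.arctan2(*(g[1]-g[0])[1::-1])))
G=g[:2].mean(0)
print(delta([G[0],G[1],.30],-79),(G[:2]-ce)@ex,(G[:2]-ce)@ey)
E
```

```text
t 38 [ 0.5277 -0.1235] 11.18 0.0004
b 21 [ 0.5183 -0.3293] 11.18 0.0
l 19 [ 0.444 -0.195] -78.47 0.0006
r 35 [ 0.7093 -0.1617] -78.91 0.001
len 0.2667016453659741 wid 0.19998709805007409
[ 0.58378035 -0.21437674]
[[ 0.53309176 -0.23068842  0.187     ]
 [ 0.64213897 -0.20894363  0.187     ]
 [ 0.53138796 -0.22028664  0.187     ]
 [ 0.5348713  -0.24159143  0.187     ]] [ 0.58761536 -0.21981603  0.187     ] 0.11119411125924698 11.277269520835803
([-0.06, 0.06, 90.37], [0.0028, -0.0649, 0.1193]) 0.002705480611066315 -0.006080589521982204
```

```bash
python3 -m jog '[[[0,0,10,0,-0.02,0,1],[0,0,20,0,-0.04,0.02,1],[0,0,30,0.003,-0.065,0.04,1],[0,0,40,0.003,-0.065,0.06,1],[0,0,50,0.003,-0.065,0.08,1],[0,0,60,0.003,-0.065,0.1,1],[0,0,70,0.003,-0.065,0.12,1],[0,0,80,0.003,-0.065,0.12,1]]]'; python3 -m jog '[[[0,0,10.2,0,0,0,1],[0,0,10.2,0,0,0,1],[0,0,10.2,0,0,0,1]]]';python3 - <<'E'
from h import *
grab("wrist","up2.png"); print(status.read_state()["joint_positions"].round(1))
print(delta([.5876,-.2198,.17],-78.8))
E
```

```text
t: 4.12
position: [0.5873, -0.2177, 0.298]
tool_rot: [180.0, 0.2, -68.8]
wrist_force: [0.4, 0.8, -0.2]
width: 0.0875
t: 4.5
position: [0.5876, -0.22, 0.2996]
tool_rot: [-180.0, 0.0, -78.6]
wrist_force: [0.3, -0.3, -0.5]
width: 0.0879
[-21.8  29.1  58.2  87.6 -25.1  77.3 -40. ]
([-0.03, 0.04, 0.14], [-0.0006, -0.0002, 0.1297])
```

View pics/up2.png

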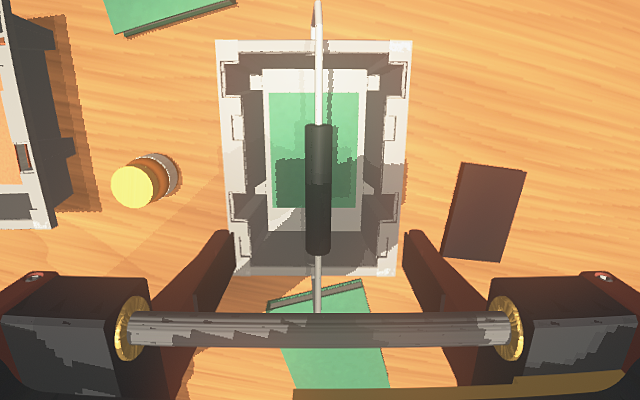

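```bash
python3 -m jog '[[[0,0,0,0,0,0.04,1],[0,0,0,0,0,0.08,1],[0,0,0,0,0,0.11,1],[0,0,0,0,0,0.13,1],[0,0,0,0,0,0.13,1],[0,0,0,0,0,0.13,1]]]'; python3 -m jog '[[[0,0,0,0,0,0,-1],[0,0,0,0,0,0,-1],[0,0,0,0,0,0,-1],[0,0,0,0,0,0,-1],[0,0,0,0,0,0,-1]]]' 45;python3 - <<'E'
from h import *
grab("wrist","up3.png"); print(status.read_state()["joint_positions"].round(1))
E
```

```text
t: 5.3
position: [0.5877, -0.2222, 0.1707]
tool_rot: [-179.9, -0.0, -78.9]
wrist_force: [0.0, -0.9, 0.0]
width: 0.0873
t: 5.92
position: [0.5872, -0.2217, 0.1695]
tool_rot: [180.0, 0.0, -78.9]
wrist_force: [0.0, 0.1, 0.4]
width: 0.0416
[-19.1  35.3  53.4  97.  -31.1  63.8 -35.4]
```

View pics/up3.png

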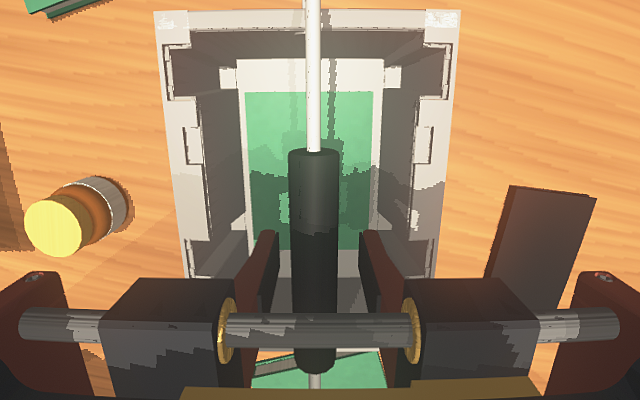

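```bash
python3 -m jog '[[[0,0,0,0,0,0,-1],[0,0,0,0,0,0,-1],[0,0,0,0,0,0,-1],[0,0,0,0,0,0,-1],[0,0,0,0,0,0,-1]]]' 45;python3 -m jog '[[[0,0,0,0,0,-0.003,-1],[0,0,0,0,0,-0.006,-1],[0,0,0,0,0,-0.01,-1],[0,0,0,0,0,-0.016,-1],[0,0,0,0,0,-0.022,-1],[0,0,0,0,0,-0.028,-1],[0,0,0,0,0,-0.034,-1],[0,0,0,0,0,-0.04,-1]]]';python3 - <<'E'
from h import *
grab("wrist","up4.png"); print(status.read_state()["joint_positions"].round(1))
E
```

```text
t: 6.6
position: [0.5872, -0.2217, 0.1696]
tool_rot: [180.0, -0.0, -78.9]
wrist_force: [-0.3, -0.3, -0.2]
width: 0.0212
t: 7.6
position: [0.5872, -0.2216, 0.21]
tool_rot: [-180.0, 0.0, -78.9]
wrist_force: [0.4, -0.2, -7.1]
width: 0.0209
[-20.2  33.1  55.2  94.4 -29.   67.9 -37. ]
```

View pics/up4.png

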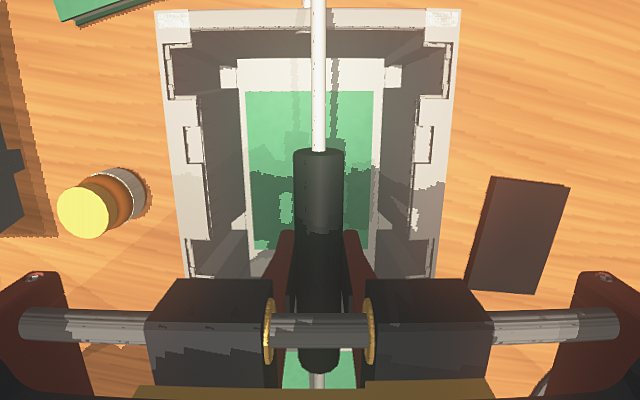

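```bash
python3 -m jog '[[[0,0,0,0,0,-0.012,-1],[0,0,0,0,0,-0.03,-1],[0,0,0,0,0,-0.05,-1],[0,0,-3,0,0,-0.07,-1],[0,0,-8,-0.01,0,-0.09,-1],[0,0,-14,-0.025,0,-0.105,-1],[0,0,-21,-0.045,-0.005,-0.115,-1],[0,0,-28,-0.065,-0.01,-0.12,-1]]]';python3 - <<'E'
from h import *
print(status.read_state()["joint_positions"].round(1)); print(delta([.5555,.2137,.33],102.8))
E
```

```text
t: 8.65
position: [0.5845, -0.156, 0.3315]
tool_rot: [-179.9, -0.1, -50.6]
wrist_force: [0.0, -0.5, -7.2]
width: 0.0209
[-26.6  22.9  52.7  87.8 -18.5  78.3 -22.9]
([0.08, -0.12, -153.43], [-0.3042, -0.2121, 0.0013])
```

```bash
python3 -m jog '[[[0,0,-7,-0.025,-0.018,0,-1],[0,0,-15,-0.05,-0.035,0,-1],[0,0,-23,-0.075,-0.052,0,-1],[0,0,-31,-0.1,-0.07,0,-1],[0,0,-39,-0.125,-0.087,0,-1],[0,0,-47,-0.15,-0.105,0,-1],[0,0,-55,-0.175,-0.122,0,-1],[0,0,-63,-0.2,-0.14,0,-1]]]';python3 - <<'E'
from h import *
print(status.read_state()["joint_positions"].round(1)); print(delta([.5555,.2137,.33],102.8))
E
```

```text
t: 9.65
position: [0.5671, 0.0878, 0.3309]
tool_rot: [180.0, -0.1, 12.4]
wrist_force: [1.4, -0.4, -7.0]
width: 0.0211
[-41.9  15.7  36.4  91.6  -9.5  75.8   8.2]
([0.06, -0.05, -90.42], [0.0157, -0.1255, 0.0009])
```

```bash
python3 -m jog '[[[0,0,-8,0.002,-0.018,0,-1],[0,0,-16,0.005,-0.035,0,-1],[0,0,-24,0.007,-0.052,0,-1],[0,0,-32,0.01,-0.07,0,-1],[0,0,-40,0.012,-0.087,0,-1],[0,0,-48,0.014,-0.105,0,-1],[0,0,-56,0.016,-0.117,0,-1],[0,0,-64,0.016,-0.124,0,-1]]]';python3 - <<'E'
from h import *
print(status.read_state()["joint_positions"].round(1)); print(delta([.5555,.2137,.33],102.8))
E
```

```text
t: 10.65
position: [0.5571, 0.2124, 0.3306]
tool_rot: [179.9, -0.0, 76.4]
wrist_force: [-0.1, -0.0, -7.7]
width: 0.0212
[-42.5  17.   22.4  87.9  -6.6  76.3  57. ]
([0.06, -0.01, -26.36], [0.0009, -0.0018, 0.0006])
```

```bash
python3 -m jog '[[[0,0,-7,0.001,-0.001,0,-1],[0,0,-13,0.001,-0.002,0,-1],[0,0,-18,0.001,-0.002,0,-1],[0,0,-22,0.001,-0.002,0,-1],[0,0,-25,0.001,-0.002,0,-1],[0,0,-26.4,0.001,-0.002,0,-1],[0,0,-26.4,0.001,-0.002,0,-1],[0,0,-26.4,0.001,-0.002,0,-1]]]';python3 - <<'E'
from h import *
print(status.read_state()["joint_positions"].round(1)); print(delta([.5555,.2137,.33],102.8))
for n in ["wrist","side","top"]: grab(n,n+"5.png")
a=cv2.imread("pics/side5.png")[90:240,200:400]; b=cv2.imread("pics/top5.png")[100:270,160:320]
cv2.imwrite("pics/st5.png",cv2.hconcat([cv2.resize(a,(400,300)),cv2.resize(b,(320,340))[:300]]))
E
```

```text
t: 11.65
position: [0.5552, 0.2135, 0.3297]
tool_rot: [180.0, 0.0, 102.4]
wrist_force: [-0.1, 0.1, -7.0]
width: 0.0209
[-39.4  16.7  18.   87.9  -5.3  76.2  81.6]
([0.01, 0.0, -0.37], [0.0002, 0.0003, -0.0003])
```

View pics/wrist5.png

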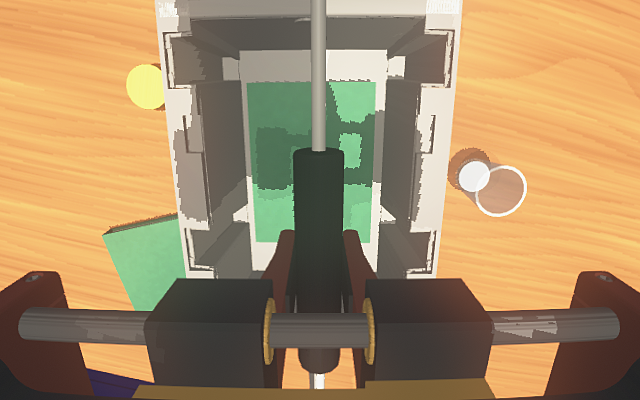

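View pics/st5.png

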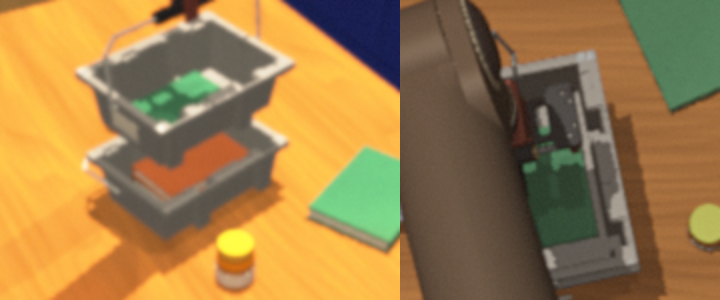

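```bash
python3 - <<'E'
import cv2
t=cv2.imread("pics/wrist5.png")
a=cv2.resize(t[0:290,150:260],None,fx=2,fy=2) 
def f(x0,x1,y0,y1): return cv2.resize(t[y0:y1,x0:x1],None,fx=5,fy=5,interpolation=cv2.INTER_CUBIC)
import numpy as np
cv2.imwrite("pics/w5a.png",cv2.hconcat([f(150,230,0,110),f(390,470,0,110)]))
cv2.imwrite("pics/w5b.png",cv2.hconcat([f(150,230,100,210),f(390,470,100,210)]))
cv2.imwrite("pics/w5c.png",cv2.hconcat([f(150,230,190,290),f(390,470,190,290)]))
E
```

```text
(no output)
```

View pics/w5a.png

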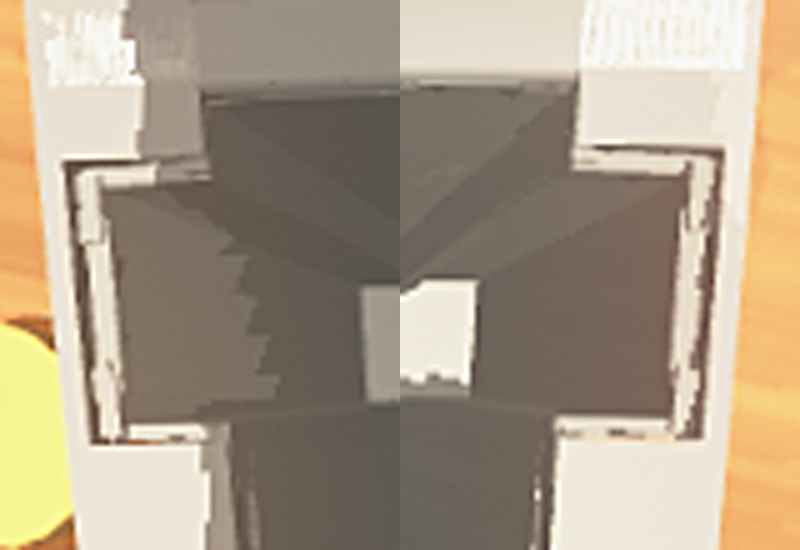

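View pics/w5b.png

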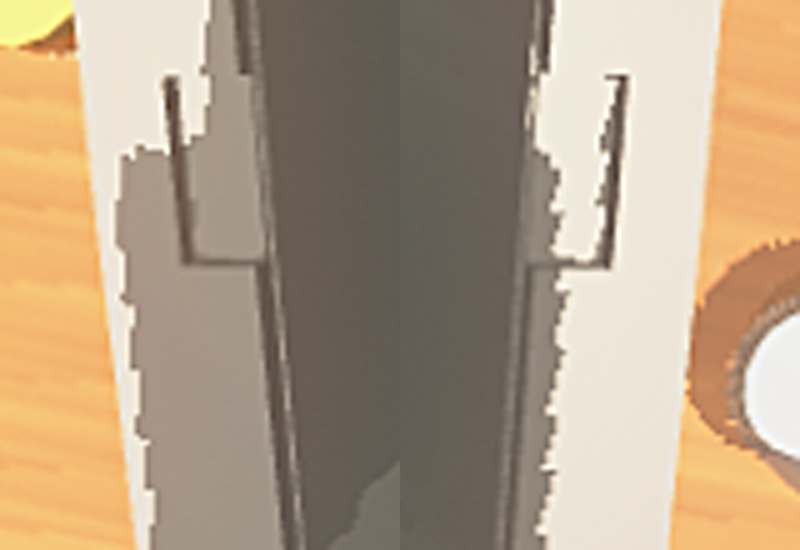

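View pics/w5c.png

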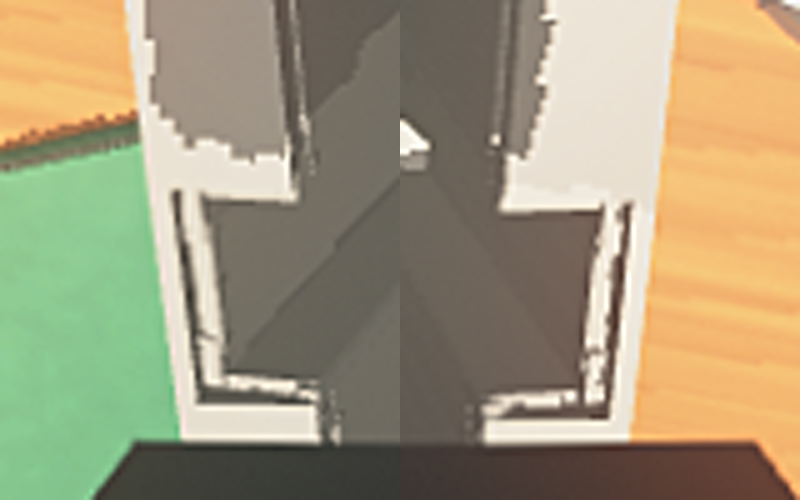

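```bash
cat >> h.py <<'E'
RX=dict(a=.1125,b=.0788,c=.058,d=.0325,e=-.0272,f=-.061)
def pnp(m,img,obj,pr=True):
    obj=np.array(obj,float);img=np.array(img,float)
    K,D=m["intrinsics"],m["distortion"]
    ok,r,t=cv2.solvePnP(obj,img,K,D,flags=cv2.SOLVEPNP_IPPE)
    ok,r,t=cv2.solvePnP(obj,img,K,D,r,t,True,flags=cv2.SOLVEPNP_ITERATIVE)
    e=cv2.projectPoints(obj,r,t,K,D)[0][:,0]-img
    F=np.diag([1,-1,-1.]); R=m["T"][:3,:3]@F@cv2.Rodrigues(r)[0]; p=m["T"][:3,:3]@F@t.ravel()+m["T"][:3,3]
    return R,p,e
E
python3 - <<'E'
from h import *
m=load("wrist5")
k=[RX[c] for c in "abcdef"]
L=[(163.2,32.2),(168.2,87.6),(183,115.2),(186.8,152.2),(185.2,228),(189,270.2)]
Rr=[(454,29.6),(450.2,87),(434.8,114.8),(431.6,152.6),(435.6,230.6),(431.2,273)]
y=[.095,.095,.0877,.0877,.095,.095]
obj=[(k[i],y[i],0) for i in range(6)]+[(k[i],-y[i],0) for i in range(6)]
R,p,e=pnp(m,L+Rr,obj)
print(p.round(4),"\n",R.round(4)); print(e.round(1).tolist())
print("yaw",np.degrees(np.arctan2(R[1,0],R[0,0])), "z",R[:,2])
mid=p-R[:,2]*.046; print("mid",mid.round(4))
yl=np.radians(12.8);ex=np.array([np.cos(yl),np.sin(yl)]);ey=np.array([-ex[1],ex[0]])
d=mid[:2]-[.5555,.2137];print("in lower frame",d@ex,d@ey); d=p[:2]-[.5555,.2137];print("rim in lower frame",d@ex,d@ey)
print(p[2]-status.read_state()["position"][2])
E
```

```text
[0.5522 0.2049 0.2542] 
 [[-9.763e-01  2.166e-01 -7.000e-04]
 [-2.165e-01 -9.759e-01 -2.740e-02]
 [-6.600e-03 -2.660e-02  9.996e-01]]
[[0.6, 0.9], [0.6, -2.2], [-1.0, 0.8], [-1.1, 0.0], [-0.2, 1.6], [1.0, -1.2], [-0.4, 1.1], [-0.9, -2.6], [1.1, 1.0], [1.2, 0.2], [-0.4, 1.3], [-0.4, -1.0]]
yaw -167.49795497223337 z [-6.60637609e-04 -2.74069905e-02  9.99624140e-01]
mid [0.5523 0.2062 0.2082]
in lower frame -0.004812101854146696 -0.006616270459442671
rim in lower frame -0.005121046957767556 -0.00783892956665851
-0.07543586493488019
```

```bash
python3 - <<'E'
from h import *
RX.update(a=.113,b=.077,c=.0585,d=.0315,e=-.027,f=-.063)
m=load("wrist5")
k=[RX[c] for c in "abcdef"]
L=[(163.2,32.2),(168.2,87.6),(183,115.2),(186.8,152.2),(185.2,228),(189,270.2)]
Rr=[(454,29.6),(450.2,87),(434.8,114.8),(431.6,152.6),(435.6,230.6),(431.2,273)]
for yy in (.095,.0945,.096):
    y=[yy,yy,.088,.088,yy,yy]
    obj=[(k[i],y[i],0) for i in range(6)]+[(k[i],-y[i],0) for i in range(6)]
    R,p,e=pnp(m,L+Rr,obj)
    print(p.round(4),R[:,2].round(4),np.degrees(np.arctan2(R[1,0],R[0,0])),np.abs(e).mean(),np.abs(e).max())
yl=np.radians(12.8);ex=np.array([np.cos(yl),np.sin(yl)]);ey=np.array([-ex[1],ex[0]])
mid=p-R[:,2]*.046;d=mid[:2]-[.5555,.2137];print(d@ex,d@ey)
P=status.read_state()["position"]
t=P[:2]-(d@ex)*ex-(d@ey)*ey
print(delta([t[0],t[1],.285],102.8+0.3))
E
```

```text
[0.5518 0.2049 0.2535] [ 0.0016 -0.0256  0.9997] -167.50371736306906 0.7053964864105735 1.5443573411305636
[0.5518 0.2049 0.254 ] [ 0.0034 -0.0243  0.9997] -167.50718643026406 0.9527376393714228 1.9743800676259298
[0.552  0.2048 0.2524] [-0.0018 -0.0281  0.9996] -167.49671955770944 0.3951574210282767 0.7971956664706568
-0.005060770547279926 -0.006671253788066857
([0.0, 0.0, -0.65], [0.0067, 0.005, 0.0446])
```

```bash
python3 -m jog '[[[0,0,-0.3,0.003,0.002,0.01,-1],[0,0,-0.3,0.0067,0.005,0.02,-1],[0,0,-0.3,0.0067,0.005,0.03,-1],[0,0,-0.3,0.0067,0.005,0.04,-1],[0,0,-0.3,0.0067,0.005,0.044,-1],[0,0,-0.3,0.0067,0.005,0.044,-1],[0,0,-0.3,0.0067,0.005,0.044,-1]]]'
cat >> h.py <<'E'
RX.update(a=.113,b=.077,c=.0585,d=.0315,e=-.027,f=-.063)
E
python3 - <<'E'
from h import *
for n in ["wrist","side"]: grab(n,n+"6.png")
t=cv2.imread("pics/wrist6.png")
def f(x0,x1,y0,y1): return cv2.resize(t[y0:y1,x0:x1],None,fx=4,fy=4,interpolation=cv2.INTER_CUBIC)
cv2.imwrite("pics/w6a.png",cv2.hconcat([f(150,230,0,145),f(390,470,0,145)]))
cv2.imwrite("pics/w6b.png",cv2.hconcat([f(150,230,135,280),f(390,470,135,280)]))
a=cv2.imread("pics/side6.png")[100:220,215:345]
cv2.imwrite("pics/s6.png",cv2.resize(a,None,fx=5,fy=5,interpolation=cv2.INTER_CUBIC))
E
```

```text
t: 12.68
position: [0.5589, 0.2212, 0.286]
tool_rot: [180.0, -0.0, 102.8]
wrist_force: [0.5, -0.5, -7.6]
width: 0.0213
```

View pics/w6a.png

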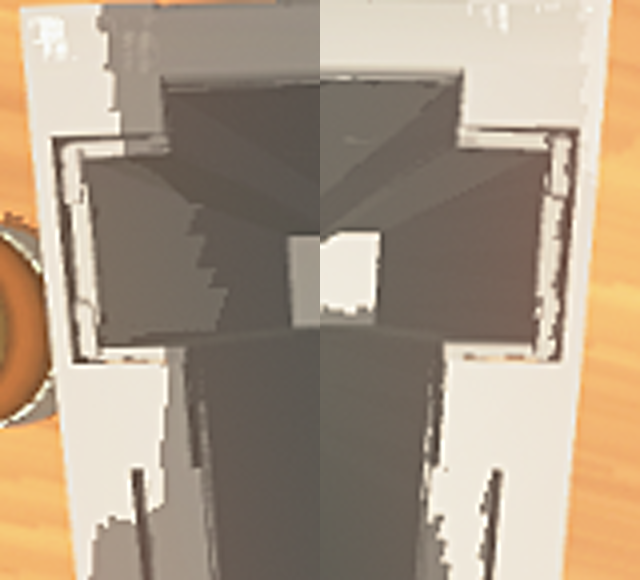

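View pics/w6b.png

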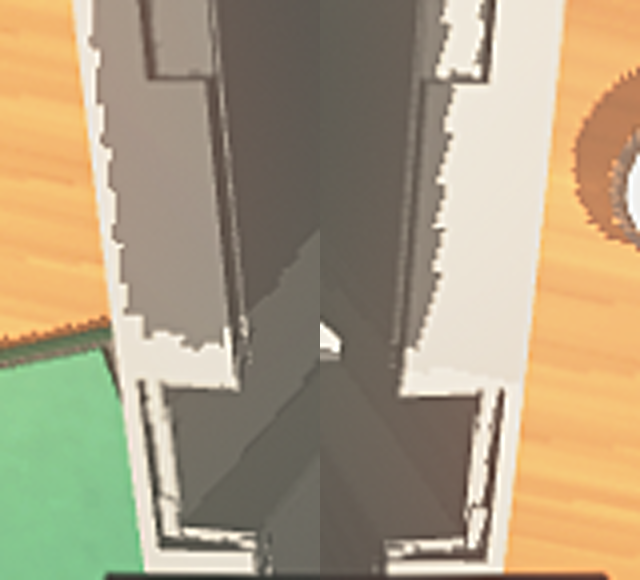

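View pics/s6.png

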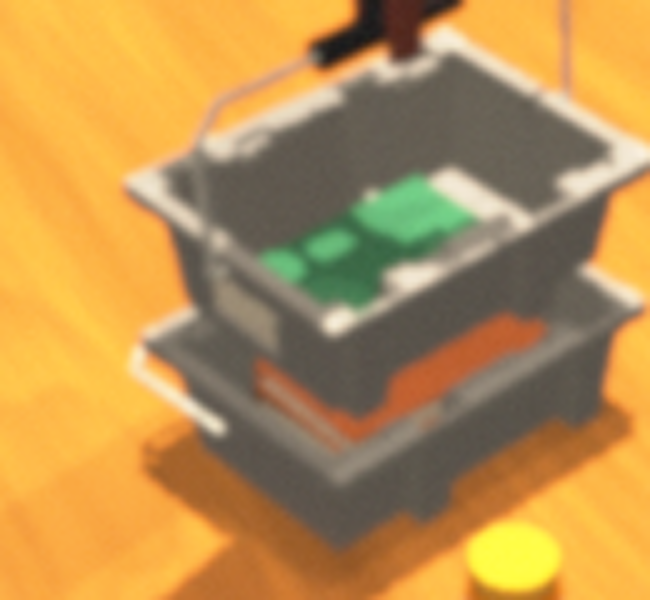

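```bash
python3 - <<'E'
from h import *
m=load("wrist6")
k=[RX[c] for c in "abcdef"];yy=.096;y=[yy,yy,.088,.088,yy,yy]
L=[(163.4,34.1),(168.4,89.6),(183.9,117.1),(186.6,154.1),(185.4,230.4),(189.6,271.6)]
Rr=[(453.9,32.1),(449.6,89.6),(434.1,117.1),(431.6,154.6),(435.1,231.6),(430.9,273.4)]
obj=[(k[i],y[i],0) for i in range(6)]+[(k[i],-y[i],0) for i in range(6)]
R,p,e=pnp(m,L+Rr,obj)
print(p.round(4),R[:,2].round(4),np.degrees(np.arctan2(R[1,0],R[0,0])),np.abs(e).mean(),np.abs(e).max())
yl=np.radians(12.8);ex=np.array([np.cos(yl),np.sin(yl)]);ey=np.array([-ex[1],ex[0]])
mid=p-R[:,2]*.046;d=mid[:2]-[.5555,.2137];print(d@ex,d@ey,mid)
bot=p-R[:,2]*.092;d=bot[:2]-[.5555,.2137];print("bottom",d@ex,d@ey,bot)
print(delta([.5589,.2212,.286],102.8))
# tilt in tote frame
print("feet z", [(R@np.array([x,yv,-.092])+p)[2].round(4) for x in(.095,-.045) for yv in (.077,-.077)])
E
```

```text
[0.557  0.2132 0.2081] [-0.0012 -0.0168  0.9999] -167.21080831057512 0.41248158058302486 1.1165846369459587
0.0016003970524418464 -8.811688719104342e-05 [0.55708015 0.21396864 0.16206173]
bottom 0.0018254681406581332 0.0006517124975504489 [0.55713572 0.21473995 0.11606823]
([0.05, -0.02, -0.04], [-0.0001, 0.0, 0.0])
feet z [np.float64(0.1144), np.float64(0.1168), np.float64(0.115), np.float64(0.1175)]
```

```bash
python3 - <<'E'
from h import *
s=load("side6")
c=lambda x,y:(x/5+215-.4,y/5+100-.4)
yl=np.radians(12.8);ex=np.array([np.cos(yl),np.sin(yl)]);ey=np.array([-ex[1],ex[0]])
for n,px,z in [("U near",(333,334),.2055),("L near",(337,484),.092),("U left",(122,180),.209),("L left",(140,336),.092),("U right",(655,158),.208),("L right",(645,308),.092)]:
    w=onz(s,[c(*px)],z)[0,:2]-[.5555,.2137]; print(n,(w@ex*1000).round(1),(w@ey*1000).round(1))
E
```

```text
U near -134.4 -101.4
L near -136.1 -99.7
U left -132.6 100.6
L left -136.0 96.8
U right 127.0 -103.4
L right 125.2 -104.4
```

```bash
python3 -m jog '[[[0,0,0,0,-0.0016,0.004,-1],[0,0,0,0,-0.0016,0.008,-1],[0,0,0,0,-0.0016,0.012,-1],[0,0,0,0,-0.0016,0.015,-1],[0,0,0,0,-0.0016,0.017,-1],[0,0,0,0,-0.0016,0.019,-1],[0,0,0,0,-0.0016,0.019,-1],[0,0,0,0,-0.0016,0.019,-1]]]'
python3 -m jog '[[[0,0,0,0,0,0.001,-1],[0,0,0,0,0,0.002,-1],[0,0,0,0,0,0.002,-1]]]'
python3 -m jog '[[[0,0,0,0,0,0.001,-1],[0,0,0,0,0,0.001,-1]]]'
```

```text
t: 13.78
position: [0.5571, 0.2209, 0.2667]
tool_rot: [180.0, -0.0, 102.8]
wrist_force: [0.5, -0.1, -8.1]
width: 0.0207
t: 14.15
position: [0.557, 0.2208, 0.2645]
tool_rot: [-180.0, 0.0, 102.8]
wrist_force: [0.2, -0.5, -7.9]
width: 0.0214
t: 14.4
position: [0.557, 0.2208, 0.2635]
tool_rot: [-180.0, 0.0, 102.8]
wrist_force: [-0.4, -0.2, -8.4]
width: 0.0209
```

```bash
for i in 1 2 3; do python3 -m jog '[[[0,0,0,0,0,0.001,-1],[0,0,0,0,0,0.001,-1]]]'|grep -E "posi|wrist"; done
```

```text
position: [0.557, 0.2209, 0.2625]
wrist_force: [0.1, -0.9, -7.5]
position: [0.5571, 0.2209, 0.2616]
wrist_force: [1.1, 0.6, -7.3]
position: [0.5571, 0.2209, 0.2606]
wrist_force: [0.8, 0.0, -7.2]
```

```bash
for i in 1 2; do python3 -m jog '[[[0,0,0,0,0,0.001,-1],[0,0,0,0,0,0.001,-1]]]'|grep -E "posi|wrist"; done; python3 - <<'E'
from h import *
grab("side","side7.png");grab("wrist","wrist7.png")
a=cv2.imread("pics/side7.png")[110:220,215:345]
cv2.imwrite("pics/s7.png",cv2.resize(a,None,fx=5,fy=5,interpolation=cv2.INTER_CUBIC))
E
```

```text
position: [0.5569, 0.2208, 0.2592]
wrist_force: [0.1, 0.1, -7.4]
position: [0.5574, 0.2209, 0.259]
wrist_force: [0.4, 0.1, -2.9]
```

View pics/s7.png

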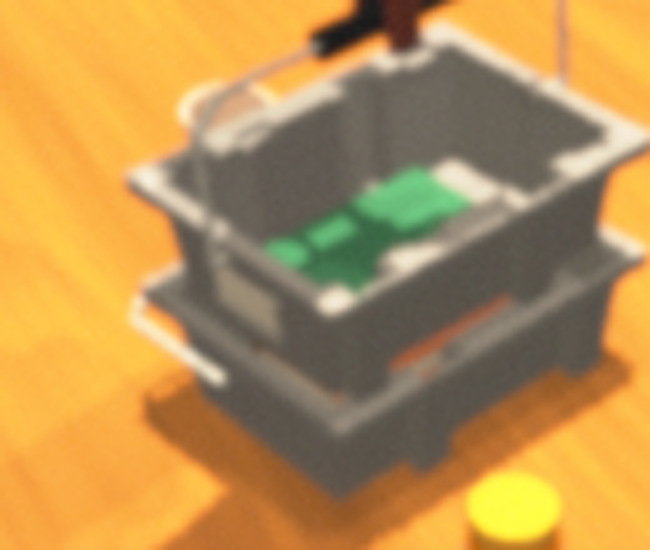

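```bash
python3 - <<'E'
from h import *
t=cv2.imread("pics/wrist7.png")
def f(x0,x1,y0,y1): return cv2.resize(t[y0:y1,x0:x1],None,fx=4,fy=4,interpolation=cv2.INTER_CUBIC)
cv2.imwrite("pics/w7a.png",cv2.hconcat([f(150,230,0,145),f(390,470,0,145)]))
cv2.imwrite("pics/w7b.png",cv2.hconcat([f(150,230,135,280),f(390,470,135,280)]))
E
```

```text
(no output)
```

View pics/w7a.png

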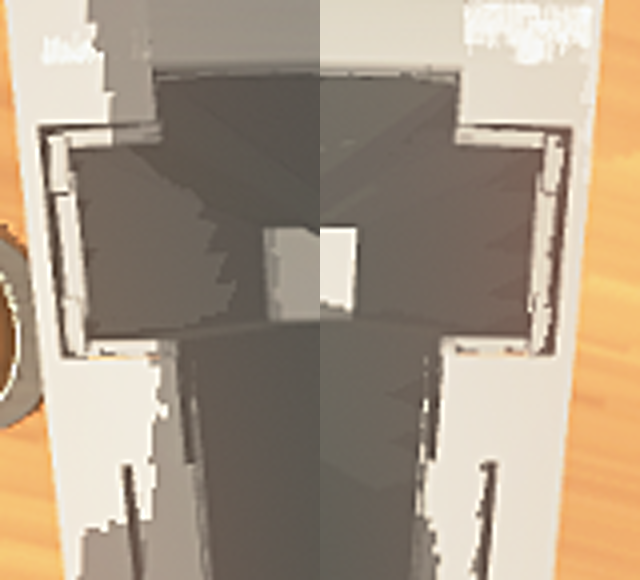

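View pics/w7b.png

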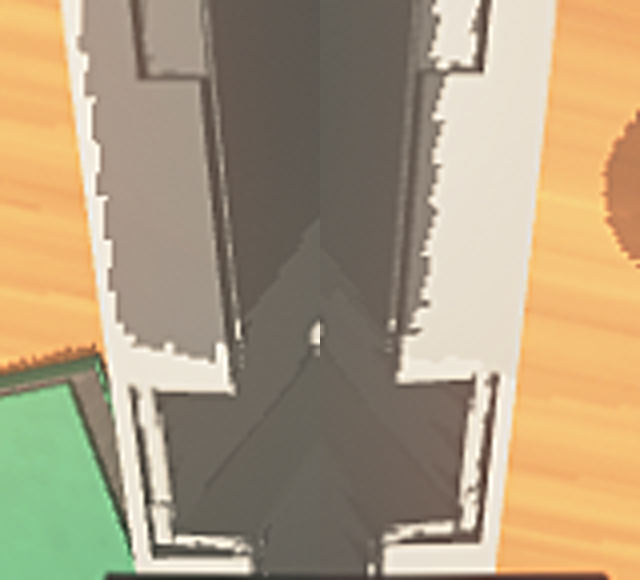

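```bash
cat >> h.py <<'E'
def pose(name,L,Rr):
    m=load(name); k=[RX[c] for c in "abcdef"];yy=.096;y=[yy,yy,.088,.088,yy,yy]
    obj=[(k[i],y[i],0) for i in range(6)]+[(k[i],-y[i],0) for i in range(6)]
    R,p,e=pnp(m,L+Rr,obj)
    print("rim",p.round(4),"z",R[:,2].round(4),"yaw",np.degrees(np.arctan2(R[1,0],R[0,0])).round(2),"err",np.abs(e).mean().round(2),np.abs(e).max().round(2))
    yl=np.radians(12.8);ex=np.array([np.cos(yl),np.sin(yl)]);ey=np.array([-ex[1],ex[0]])
    for n,h in (("mid",.046),("bottom",.092)):
        q=p-R[:,2]*h;d=q[:2]-[.5555,.2137];print(n,"lower frame mm",(d@ex*1e3).round(1),(d@ey*1e3).round(1),"z",q[2].round(4))
    print("feet z label+y,label-y,plain+y,plain-y", [((R@np.array([x,yv,-.092])+p)[2]*1e3).round(1) for x in(.095,-.045) for yv in (.077,-.077)])
E
python3 - <<'E'
from h import *
L=[(160.1,32.1),(165.4,88.4),(181.1,116.1),(184.6,153.9),(182.6,231.4),(186.4,273.9)]
Rr=[(452.1,31.6),(447.9,87.9),(432.6,115.6),(430.4,152.6),(433.4,228.4),(429.6,270.1)]
pose("wrist7",L,Rr)
E
```

```text
rim [0.5546 0.2126 0.1817] z [-0.0129  0.0257  0.9996] yaw -167.2 err 0.46 1.27
mid lower frame mm -0.8 -2.1 z 0.1357
bottom lower frame mm -0.5 -3.4 z 0.0897
feet z label+y,label-y,plain+y,plain-y [np.float64(91.2), np.float64(86.9), np.float64(92.2), np.float64(87.9)]
```

```bash
python3 -m jog '[[[0,0,0,0.0005,0,0,-1],[0,0,0,0.001,0,0,-1],[0,0,0,0.0015,0,0,-1],[0,0,0,0.0015,0,0,-1]]]'|grep -E "posi|wrist"; python3 -m jog '[[[0,0,0,0.0005,0,0,-1],[0,0,0,0.001,0,0,-1],[0,0,0,0.001,0,0,-1]]]'|grep -E "posi|wrist";  python3 - <<'E'
from h import *
grab("side","side8.png");grab("wrist","wrist8.png")
t=cv2.imread("pics/wrist8.png")
def f(x0,x1,y0,y1): return cv2.resize(t[y0:y1,x0:x1],None,fx=4,fy=4,interpolation=cv2.INTER_CUBIC)
cv2.imwrite("pics/w8a.png",cv2.hconcat([f(150,230,0,145),f(390,470,0,145)]))
cv2.imwrite("pics/w8b.png",cv2.hconcat([f(150,230,135,280),f(390,470,135,280)]))
E
```

```text
position: [0.557, 0.222, 0.2588]
wrist_force: [0.8, -2.6, 0.7]
position: [0.5555, 0.2239, 0.2574]
wrist_force: [-0.4, 0.2, -7.5]
```

View pics/w8a.png

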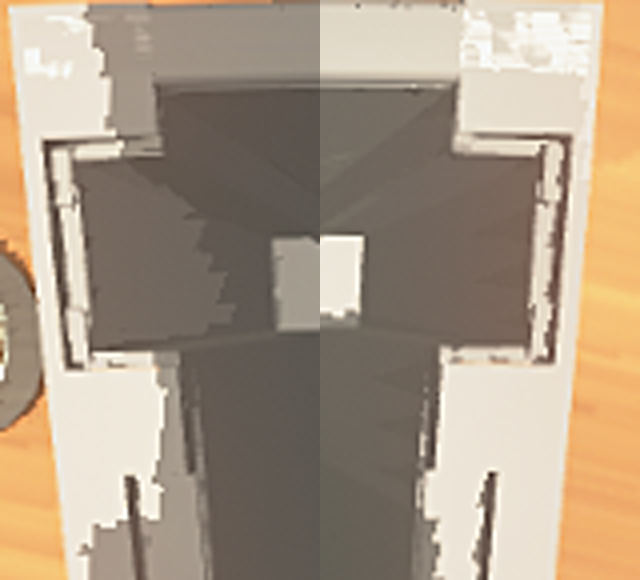

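View pics/w8b.png

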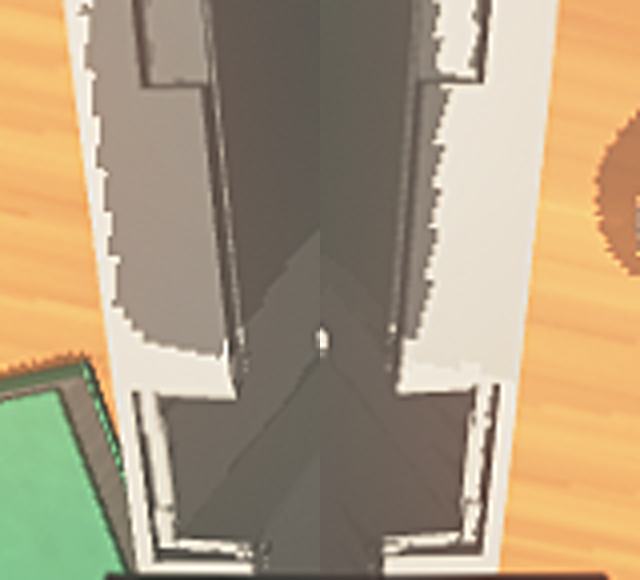

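```bash
python3 - <<'E'
from h import *
L=[(160.9,35.1),(165.9,90.9),(181.4,118.4),(185.1,155.9),(183.4,232.6),(187.1,275.1)]
Rr=[(452.1,33.9),(447.9,90.1),(432.6,118.1),(430.4,155.1),(433.9,230.6),(430.1,273.4)]
pose("wrist8",L,Rr)
st=status.read_state();print(st["t"],st["position"],st["wrist_force"])
a=cv2.imread("pics/side8.png")[110:220,215:345]
cv2.imwrite("pics/s8.png",cv2.resize(a,None,fx=5,fy=5,interpolation=cv2.INTER_CUBIC))
E
```

```text
rim [0.5543 0.2156 0.1804] z [-0.0099  0.01    0.9999] yaw -167.11 err 0.47 1.12
mid lower frame mm -0.5 1.6 z 0.1344
bottom lower frame mm -0.1 1.0 z 0.0884
feet z label+y,label-y,plain+y,plain-y [np.float64(88.6), np.float64(86.8), np.float64(89.7), np.float64(87.8)]
16.725 [0.55573708 0.22372602 0.25757718] [ 0.20441405  0.07424925 -7.95762986]
```

View pics/s8.png

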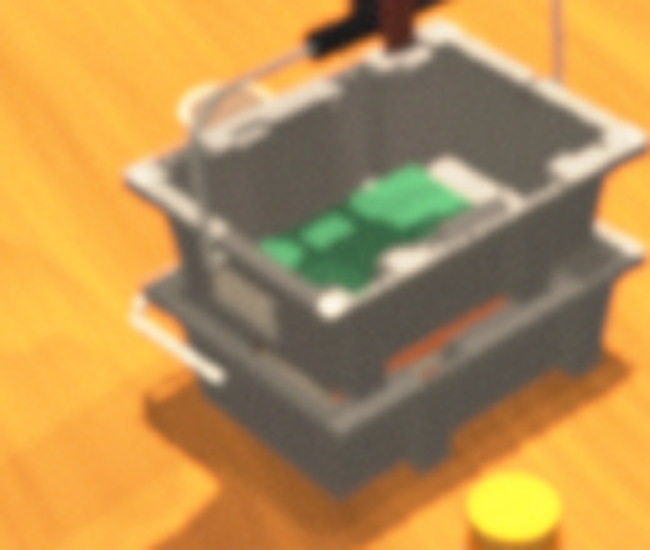

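```bash
for i in 1 2 3; do python3 -m jog '[[[0,0,0,0,0,0.0007,-1],[0,0,0,0,0,0.0007,-1]]]'|grep -E "posi|wrist"; done
```

```text
position: [0.5563, 0.2234, 0.2575]
wrist_force: [-0.2, 0.0, -6.8]
position: [0.5565, 0.2233, 0.2571]
wrist_force: [0.6, -0.4, -8.4]
position: [0.5566, 0.2232, 0.2566]
wrist_force: [0.4, -0.5, -6.7]
```

```bash
for i in 1 2 3 4; do python3 -m jog '[[[0,0,0,0,0,0.0007,-1],[0,0,0,0,0,0.0007,-1]]]'|grep -E "posi|wrist"; done
```

```text
position: [0.557, 0.2234, 0.2565]
wrist_force: [0.5, -0.0, -2.4]
position: [0.5574, 0.2237, 0.2564]
wrist_force: [-0.1, 1.1, 6.2]
position: [0.5577, 0.2238, 0.2563]
wrist_force: [0.2, 0.2, 8.5]
position: [0.5582, 0.2239, 0.2563]
wrist_force: [-0.0, -0.8, 11.6]
```

```bash
python3 -m jog '[[[0,0,0,0,0,-0.001,-1],[0,0,0,0,0,-0.002,-1],[0,0,0,0,0,-0.002,-1]]]'|grep -E "posi|wrist|t:";  python3 - <<'E'
from h import *
grab("side","side9.png");grab("wrist","wrist9.png")
t=cv2.imread("pics/wrist9.png")
def f(x0,x1,y0,y1): return cv2.resize(t[y0:y1,x0:x1],None,fx=4,fy=4,interpolation=cv2.INTER_CUBIC)
cv2.imwrite("pics/w9a.png",cv2.hconcat([f(150,230,0,145),f(390,470,0,145)]))
cv2.imwrite("pics/w9b.png",cv2.hconcat([f(150,230,135,280),f(390,470,135,280)]))
E
```

```text
t: 18.85
position: [0.5569, 0.2236, 0.2563]
tool_rot: [179.9, -0.0, 102.8]
wrist_force: [-0.9, 0.3, 6.6]
```

View pics/w9a.png

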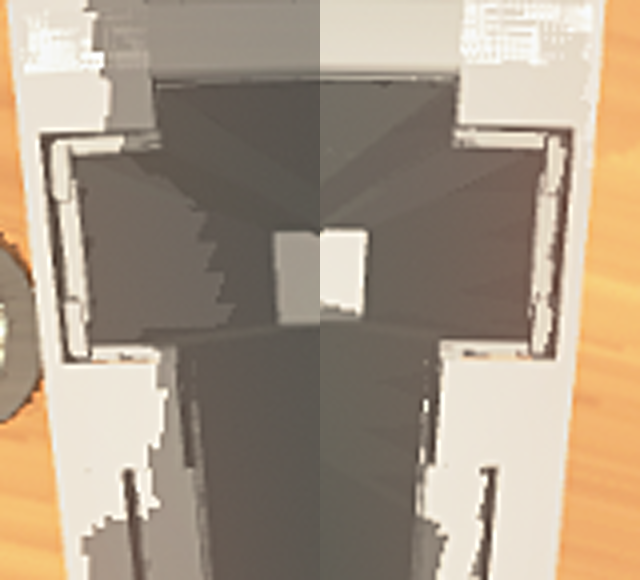

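View pics/w9b.png

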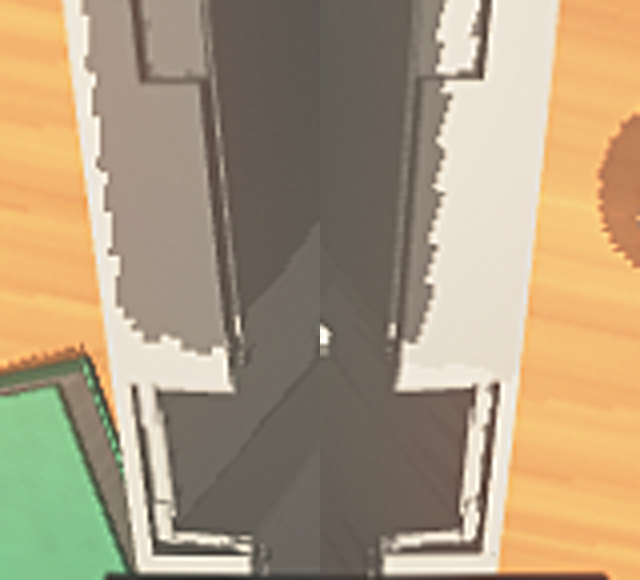

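```bash
python3 -m jog '[[[0,0,0,0,0,-0.001,-1],[0,0,0,0,0,-0.0015,-1],[0,0,0,0,0,-0.0015,-1]]]'|grep -E "posi|wrist|t:"; python3 - <<'E'
from h import *
L=[(160.1,33.9),(165.9,89.1),(181.4,117.1),(185.1,153.9),(183.1,231.6),(187.1,273.4)]
Rr=[(452.9,32.9),(447.9,88.9),(432.6,116.6),(430.4,153.4),(433.9,230.4),(430.1,272.1)]
pose("wrist9",L,Rr)
a=cv2.imread("pics/side9.png")[110:220,215:345]
cv2.imwrite("pics/s9.png",cv2.resize(a,None,fx=5,fy=5,interpolation=cv2.INTER_CUBIC))
E
```

```text
t: 19.32
position: [0.5561, 0.2233, 0.2565]
tool_rot: [-179.9, 0.0, 102.8]
wrist_force: [1.4, -0.3, -3.3]
rim [0.555  0.2151 0.1791] z [-0.0088  0.0072  0.9999] yaw -167.19 err 0.54 1.27
mid lower frame mm 0.1 1.1 z 0.1331
bottom lower frame mm 0.4 0.7 z 0.0871
feet z label+y,label-y,plain+y,plain-y [np.float64(87.2), np.float64(85.8), np.float64(88.2), np.float64(86.8)]
```

View pics/s9.png

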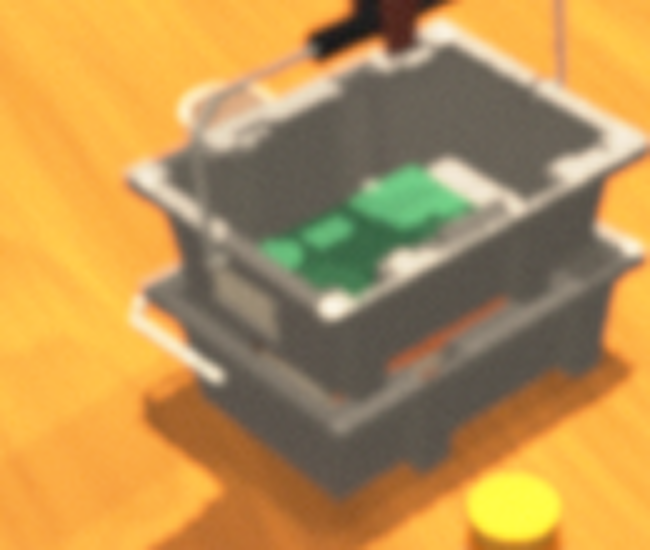

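```bash
python3 -m jog '[[[0,0,0,0,0,0,-0.2],[0,0,0,0,0,0,0],[0,0,0,0,0,0,0.3],[0,0,0,0,0,0,0.6],[0,0,0,0,0,0,0.6],[0,0,0,0,0,0,0.6],[0,0,0,0,0,0,0.6]]]'; python3 -m jog '[[[0,0,0,0,0,0,0.8],[0,0,0,0,0,0,0.8],[0,0,0,0,0,0,0.8]]]'; python3 - <<'E'
from h import *
grab("wrist","wrist10.png")
E
```

```text
t: 20.2
position: [0.5565, 0.2233, 0.2572]
tool_rot: [180.0, 0.0, 102.8]
wrist_force: [0.2, -0.0, 0.3]
width: 0.0703
t: 20.58
position: [0.5565, 0.2233, 0.2572]
tool_rot: [180.0, -0.0, 102.8]
wrist_force: [0.1, -0.4, -0.4]
width: 0.0792
```

View pics/wrist10.png

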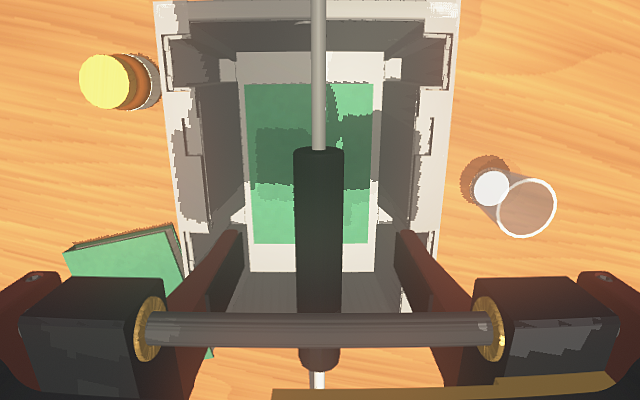

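```bash
python3 -m jog '[[[0,0,0,0,0,-0.02,0.8],[0,0,0,0,0,-0.05,0.8],[0,0,0,0,0,-0.09,0.8],[0,0,0,0,0,-0.13,0.8],[0,0,0,0,0,-0.17,0.8],[0,0,0,0,0,-0.2,0.8],[0,0,0,0,0,-0.24,0.8],[0,0,0,0,0,-0.24,0.8]]]'; python3 - <<'E'
from h import *
print(delta([.573,.136,.5],12.8))
E
```

```text
t: 21.62
position: [0.5573, 0.2233, 0.5002]
tool_rot: [179.7, -0.1, 102.8]
wrist_force: [-0.7, -0.7, 0.2]
width: 0.0792
([0.18, -0.29, 89.95], [-0.0886, -0.0039, 0.0001])
```

```bash
python3 -m jog '[[[0,0,10,-0.01,0,0,0.8],[0,0,20,-0.02,0,0,0.8],[0,0,30,-0.03,-0.002,0,0.8],[0,0,40,-0.05,-0.004,0,0.8],[0,0,50,-0.06,-0.004,0,0.8],[0,0,60,-0.07,-0.004,0,0.8],[0,0,70,-0.08,-0.004,0,0.8],[0,0,80,-0.089,-0.004,0,0.8]]]'; python3 -m jog '[[[0,0,10,0,0,0,0.8],[0,0,10,0,0,0,0.8],[0,0,10,0,0,0,0.8]]]'; python3 - <<'E'
from h import *
grab("wrist","wrist11.png");grab("side","side11.png");grab("top","top11.png")
t=cv2.imread("pics/wrist11.png")
cv2.imwrite("pics/w11.png",cv2.resize(t[0:190,200:430],None,fx=3.4,fy=3.1,interpolation=cv2.INTER_CUBIC))
a=cv2.imread("pics/side11.png")[100:220,215:345];b=cv2.imread("pics/top11.png")[130:260,170:290]
cv2.imwrite("pics/st11.png",cv2.hconcat([cv2.resize(a,(455,420),interpolation=cv2.INTER_CUBIC),cv2.resize(b,(340,420),interpolation=cv2.INTER_CUBIC)]))
E
```

```text
t: 22.62
position: [0.5722, 0.1352, 0.496]
tool_rot: [-180.0, 0.1, 22.4]
wrist_force: [0.1, 0.4, 0.5]
width: 0.0795
t: 23.0
position: [0.5721, 0.1359, 0.4966]
tool_rot: [180.0, 0.0, 13.0]
wrist_force: [0.0, 0.4, -0.0]
width: 0.079
```

View pics/w11.png

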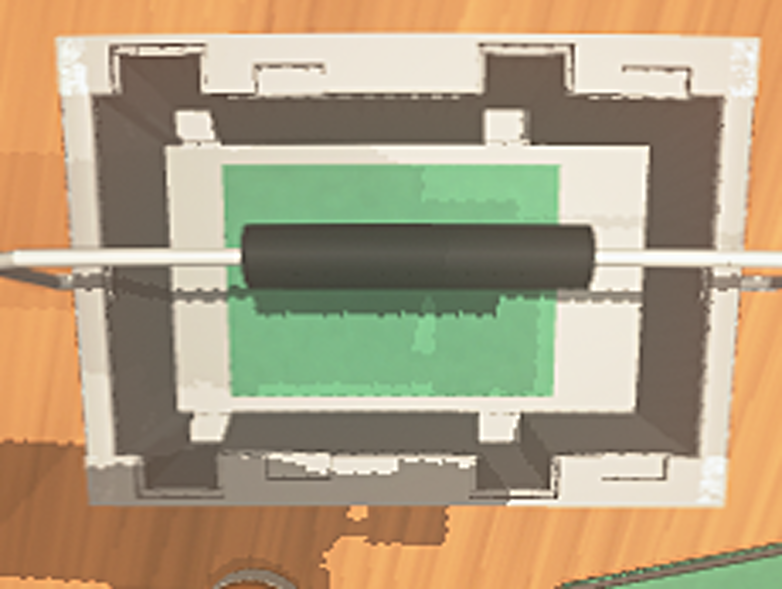

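View pics/st11.png

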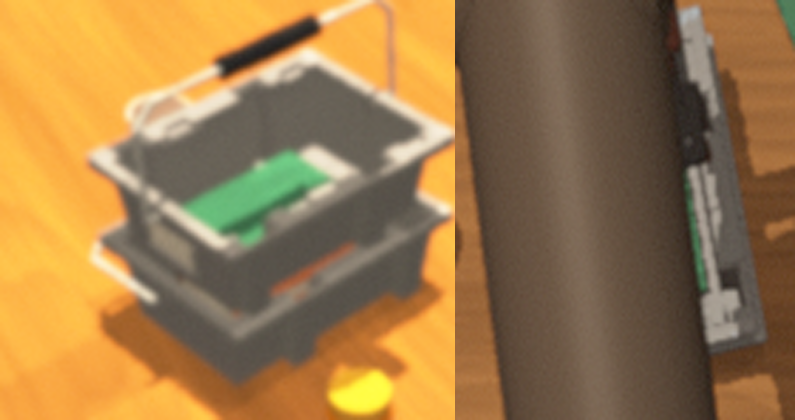

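```bash
python3 - <<'E'
from h import *
im=cv2.imread("pics/wrist11.png"); m=load("wrist11")
sat=cv2.cvtColor(im,cv2.COLOR_BGR2HSV)[:,:,1].astype(np.float32)
c=lambda x,y:((x+.5)/3.4+200-.5,(y+.5)/3.1-.5)
L={}
L['t']=[edge(sat,c(x,50),c(x,15),40,80) for x in range(80,740,15)]
L['b']=[edge(sat,c(x,495),c(x,525),40,80) for x in range(110,700,15)]
L['l']=[edge(sat,c(70+ (y-60)*.068,y),c(40+(y-60)*.068,y),60,80) for y in list(range(60,240,10))+list(range(310,490,10))]
L['r']=[edge(sat,c(745-(y-60)*.08,y),c(780-(y-60)*.08,y),60,80) for y in list(range(60,240,10))+list(range(310,490,10))]
yaw=np.radians(12.8); ex=np.array([np.cos(yaw),np.sin(yaw)]);ey=np.array([-ex[1],ex[0]])
for z in (.179,.184):
    W={}
    for k,v in L.items():
        v=[q for q in v if q is not None]
        W[k]=fitline(onz(m,v,z)[:,:2])
        if z==.179:print(k,len(v),np.degrees(np.arctan2(W[k][1][1],W[k][1][0])).round(2),W[k][2].round(4))
    x=[W['l'][0]@ex,W['r'][0]@ex];y=[W['b'][0]@ey,W['t'][0]@ey]
    d=ex*np.mean(x)+ey*np.mean(y)-[.5555,.2137]
    print(z,"len",x[1]-x[0],"wid",y[1]-y[0],"offset",d@ex,d@ey)
# PnP with holes (label now to the left)
P=lambda *q:[c(*a) for a in q]
k=[RX[a] for a in "abcdef"]
# image top = lower +y = upper -y ; image left = upper +x
top=P((113,47),(206,47),(256,67),(325,67),(480,45),(573,45)); bot=P((138,497),(223,497),(268,478),(330,478),(470,497),(555,497))
pose("wrist11",bot,top)
# stability: lower position in side view
s=load("side11"); q=lambda x,y:(x/3.5+215-.36,y/3.5+100-.36)
for px in ((238,338),(100,238),(452,210)):
    w=onz(s,[q(*px)],.092)[0,:2]-[.5555,.2137]; print((w@ex*1e3).round(1),(w@ey*1e3).round(1))
E
```

```text
t 44 12.91 0.0046
b 40 12.81 0.0039
l 36 -77.17 0.0009
r 36 -77.13 0.001
0.179 len 0.26650716707051847 wid 0.19988241438079232 offset -0.0003209733426084677 0.0013366661849745745
0.184 len 0.2637311333291164 wid 0.19780035660273354 offset -0.0003223093183906181 0.0013139221994708284
rim [0.5551 0.2146 0.1764] z [-0.0083  0.0039  1.    ] yaw -167.18 err 0.23 0.45
mid lower frame mm 0.1 0.7 z 0.1304
bottom lower frame mm 0.5 0.5 z 0.0844
feet z label+y,label-y,plain+y,plain-y [np.float64(84.2), np.float64(83.3), np.float64(85.2), np.float64(84.3)]
-134.2 -100.3
-137.2 91.9
131.8 -98.9
```

```bash
python3 - <<'E'
from h import *
def run(name,L,u=None):
    im=cv2.imread(f"pics/{name}.png"); m=load(name)
    sat=cv2.cvtColor(im,cv2.COLOR_BGR2HSV)[:,:,1].astype(np.float32)
    ln={}
    for k,v in L.items():
        v=[edge(sat,a,b,60,80) for a,b in v]; v=np.array([q for q in v if q is not None])
        u=cv2.undistortPoints(v.reshape(-1,1,2),m["intrinsics"],m["distortion"],P=m["intrinsics"])[:,0]
        for _ in range(3):
            p,d,_r=fitline(u); r=np.abs((u-p)@[-d[1],d[0]]); u=u[r<max(.5,2*np.median(r))]
        ln[k]=(p,d)
    X=lambda a,b: ln[a][0]+ln[a][1]*np.linalg.solve(np.c_[ln[a][1],-ln[b][1]],ln[b][0]-ln[a][0])[0]
    img=[X('t','l'),X('t','r'),X('b','r'),X('b','l')]
    m2=dict(m);m2["distortion"]=np.zeros(5)
    obj=[(-.13325,.1,0),(.13325,.1,0),(.13325,-.1,0),(-.13325,-.1,0)]
    R,p,e=pnp(m2,img,obj); print(name,p.round(4),"z axis",R[:,2].round(4),np.abs(e).max().round(2))
c=lambda x,y:((x+.5)/3.4+200-.5,(y+.5)/3.1-.5)
ys=list(range(60,240,10))+list(range(310,490,10))
run("wrist11",dict(t=[(c(x,50),c(x,15)) for x in range(80,740,10)],b=[(c(x,495),c(x,525)) for x in range(110,700,10)],
 l=[(c(70+(y-60)*.068,y),c(40+(y-60)*.068,y)) for y in ys], r=[(c(745-(y-60)*.08,y),c(780-(y-60)*.08,y)) for y in ys]))
c2=lambda x,y:(x/3+185-.33,y/3-.33)
run("up1",dict(t=[(c2(x,75),c2(x,45)) for x in range(120,690,10)],b=[(c2(x,495),c2(x,525)) for x in range(140,350,10)],
 l=[(c2(110+(y-100)*.068,y),c2(80+(y-100)*.068,y)) for y in range(80,270,10)], r=[(c2(700-(y-100)*.068,y),c2(725-(y-100)*.068,y)) for y in list(range(80,270,10))+list(range(330,490,10))]))
E
```

```text
wrist11 [0.5547 0.2149 0.1789] z axis [-0.0062  0.001   1.    ] 0.06
up1 [ 0.5839 -0.2146  0.0918] z axis [ 0.0042 -0.0125  0.9999] 0.19
```

```bash
python3 - <<'E'
from plant import status,ticket
print(status.read_state()["t"]); print(ticket.sign_off())
E
```

```text
23.15
the job is handed in; nothing more can be done
None
```

I gripped the upright-handle tote by its grip, lifted it, turned it half round and lowered it until it touched the full tote. At first contact two feet were in their pockets and the other two stood on the lip. I moved it about 2.5 mm sideways until those dropped in, seated it, let go and backed off. The job was handed in at 23 s.

**Last camera checks:**
- **Height:** the upper rim was at 0.179 m, which is the seated height.
- **Position:** its centre was within about 0.3 mm (x) and 1.3 mm (y) of where the lower tote started.
- **Angle:** it was square to within 0.01 rad and turned round, with the label at the opposite end.
- **Paperback:** it lay flat inside.
- **Full tote:** it showed no visible shift.

**Checks that disagreed or were incomplete:**
- **Tilt:** estimates ran from 0.006 to 0.009 rad (limit 0.02). The same method read 0.013 rad for the tote while it stood on the table, so I take this as measurement noise.
- **Rim height:** one rougher estimate, from hand-picked points, gave 0.1764 m instead of 0.179 m. The edge-based fit and the matching rim length and width support 0.179 m.
- **Contact force:** I pressed a bit more than intended when seating it. The highest force I saw between the totes was about 19 N (limit 40 N), but I only read it at the end of each move.
- **Bystanders:** I did not measure whether the tumbler, jar or notebook had moved. The arm never touched them, as far as I could see.

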